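Dispense one coffee pod and slide it aside

TASK

Press the plunger of the coffee-pod dispenser all the way down once and let it come fully back up, so that a single pod comes out onto the apron in front. Then, with a fingertip, push that pod sideways off the apron until it lies flat and wholly on the round cork mat beside the dispenser. Do not pick the pod up, leave the other pods in the dispenser, and do not disturb the other things on the worktop.

Things in the scene. Friction and masses are not known exactly. Their poses are not given: they have to be found in the camera images.
- dispenser: Fixed coffee-pod dispenser. Origin on the worktop under the axis of the pod magazine; x points to its back, y to its left, z up; pods come out at the front, towards its -x, onto a flat apron. Behind the magazine is a black housing, x 28 to 112 mm, y -31 to 31 mm, 60 mm high, with the plunger on top
- plunger (a joint): how far the plunger is pressed, m: 0 up, 0.030 at its stop. A spring returns it: about 4 N to start, 9 to 10 N at the stop, more if pressed faster than 0.04 m/s. It drives a blade that shoves the lowest pod straight out along the dispenser's -x, 2.2 times as far; as the plunger rises the blade goes back and the next pod drops down
- plunger_top (a point): centre of the top face of the plunger's round grey head, 38 mm across; 111 mm above the worktop when up, 52 mm behind the magazine axis, moves straight down 30 mm when pressed
- magazine (a point): point on the aluminium base plate (8 mm above the worktop) under the middle of the pod stack. The clear magazine round the stack is 62 x 62 mm, closed by a cap, its top 76 mm above the worktop
- landing (a point): point on the top of the aluminium apron, 66 mm in front of the magazine axis, 8 mm above the worktop; the ejected pod comes to lie over it (within about 5 mm). In the dispenser's frame the apron spans x -96 to -28 mm and y -45 to 45 mm; it is open at both sides, with a 14 mm high, 4 mm thick lip at its front end
- pod_1: lowest of four alike hard copper-coloured coffee pods, round, 44 mm across, 14 mm thick, about 16 g, lying flat; origin at its centre, z along its axis. It is the one that comes out
- pod_2: pod number 2 from below in the magazine, like pod_1; origin at its centre
- pod_3: pod number 3 from below in the magazine, like pod_1; origin at its centre
- pod_4: pod number 4 from below in the magazine, like pod_1; origin at its centre
- round_mat: fixed round cork mat, 130 mm across, 4 mm thick, lying on the worktop just beside the apron, to the left or the right; origin at the centre of its underside
- square_mat: fixed square cork mat, 116 x 116 x 4 mm, at the other side of the apron; origin at the centre of its underside
- tin: flat tin 86 mm across, 40 tall; bystander, loose on the worktop; origin at the centre of its underside
- spice_jar: spice jar 47 mm across, 98 tall; bystander, loose on the worktop; origin at the centre of its underside
- mug: mug 81 x 117 x 132 mm with handle; bystander, loose on the worktop; origin at the centre of its underside
- glass: clear tumbler 77 mm across, 93 tall; bystander, loose on the worktop; origin at the centre of its underside
- small_box: carton 30 x 80 x 58 mm; bystander, loose on the worktop; origin at the centre of its underside
- opener: bottle/tin opener 174 x 41 x 20 mm, lying flat; bystander, loose on the worktop; origin at the centre of its underside

How it is judged (in metres and radians):
On the way, in this order (a step that is already met when the one before it is completed fails the run):
1. the plunger is pressed down (at least 24 of its 30 mm) and the lowest pod has come out onto the apron (value of joint plunger above 0.024 m and x of pod_1 in the frame of dispenser below -0.048 m and y of pod_1 in the frame of dispenser between -0.03 and 0.03 m).
2. the plunger is let fully back up (within 3 mm) while the pod lies on the apron (value of joint plunger below 0.003 m and x of pod_1 in the frame of dispenser below -0.048 m and y of pod_1 in the frame of dispenser between -0.03 and 0.03 m), for 0.1 s.
At the end, for the whole second after the job is handed in: pod_1 lies flat and still on the round mat, wholly on it (centres within 45 mm); the plunger is up (within 3 mm); the other three pods are in the magazine (within 8 mm of its axis) (horizontal distance between pod_1 and round_mat below 0.045 m and angle between pod_1's own z axis and vertical below 0.1 rad and height (world z) of pod_1 below 0.014 m and linear speed of pod_1 below 0.01 m/s and value of joint plunger below 0.003 m and horizontal distance between each of pod_2, pod_3, pod_4 and magazine below 0.008 m); the robot touches nothing.
It fails at once if the pod is picked up (its centre higher than 35 mm above the worktop) (height (world z) of pod_1 above 0.035 m).
It fails at once if another pod leaves the magazine (more than 15 mm from its axis) (horizontal distance between any of pod_2, pod_3, pod_4 and magazine above 0.015 m).
It fails at once if the plunger is pressed again (over 8 mm) after the pod has been pushed aside (value of joint plunger above 0.008 m and (y of pod_1 in the frame of dispenser above 0.035 m or y of pod_1 in the frame of dispenser below -0.035 m)).
It fails at once if a bystander is moved more than 20 mm or tipped (distance of any of tin, spice_jar, mug, glass, small_box, opener from where it was at the start of the episode above 0.02 m or angle between any of tin, spice_jar, mug, glass, small_box, opener's own z axis and vertical above 0.3 rad).
It also fails if it takes over 45 s, if anything falls off the work surface, if the arm or the gripper's body presses on something with over 40 N, if the wrist force passes 120 N, or if a joint passes its speed limit or range.

ROBOT

A 7-joint arm with a two-finger parallel gripper is mounted at the origin on a cart in front of the work surface, level with it; the furniture and walls round the work are solid. World frame = base frame: x ahead of the robot, y to its left, z up, the work surface at z = 0. Lengths are in m, angles in degrees, forces in N, time in s.
With the tool pointing down it reaches from about 0.425 to 0.875 m from the base axis. Payload 4.7 kg.
Tool frame: the origin (TCP) lies between the finger pads; the fingertips stand 19 mm ahead of it and the grasp point (between the pads) is the TCP; x points along the fingers, z is the direction in which the jaws open and shut, and the axes are right-handed (so a half turn about x gives the same grasp; the last joint's range is limited). The gripper opens to 87 mm and grips with 3 to 60 N. Pads are 19 mm wide; open, the fingers measure 117 mm over their backs; the gripper's body (75 mm by 190 mm) begins 51 mm behind the grasp point.
Start: joints at [-65.999, 18.392, -4.016, 83.108, 1.295, 78.541, -3.26], TCP at [0.256, 0.597, 0.242] pointing down, gripper open.
Joint ranges: [-163.93, 163.93], [-17.29, 119.83], [-79.2, 71.16], [3.27, 140.29], [-89.18, 269.18], [5.43, 117.66], [-154.24, 154.24]. Speed limits (degrees/s): [147.25, 147.25, 180, 180, 180, 180, 180].

INTERFACE

Orientations are given as [roll, pitch, yaw] about the fixed x, y, z axes, in that order (R = Rz(yaw) Ry(pitch) Rx(roll)).
In Python, from cell import monitor, read_camera, camera_model, env, regions_of gives the robot as it stands. The module is installed in compiled form; this text tells all that it offers.
- The arm moves only by the tool step_arm, never from a script. Its argument "deltas" is a list of rows, each a list of 5 numbers: the gripper's target within -1 to 1 (fully open at 1, half-way at 0, shut at -1), then the shift along the tool's x, y, z in m, then the turn about the tool's x in degrees. A call has 1 to 12 rows; each row is the pose to reach, as a shift and turn from the pose commanded when the call began, along the tool's axes at that moment; what a row does not reach only later rows make up. A row lasts 1/8 s, in which the tool goes at most 62.5 mm and 10.7 degrees, less where a joint would pass 70% of its speed; a pose out of reach is approached as far as the arm can. A call with a gripper value outside its range is refused whole. The fingers move at their own pace and stop on an object; "newtons" is the grip in N (left out, the last holds). Time passes only in rows, so rows that repeat a pose let the fingers close. It gives the time, the measured TCP pose, the force and the opening at its end, in the units of the state.
- monitor.get_obs(): the state, without advancing time (a new reading comes with each control period).
- read_camera(name): name is "side" or "top" or "wrist"; returns (picture, depth): 384x512x3 uint8, red, green, blue; 384x512 float32, m along the optical axis (not along the pixel's ray), 0 where there is no reading.
- camera_model(name): a dict with "fx", "fy", "cx", "cy" (pixels), "xyz" and "attitude" of the camera in the world. Camera axes: x right, y down, z forward; pixel columns grow to the right and rows downward; lengths in m; the calibration is good to about 2 mm. The wrist camera is an equidistant fisheye: a pixel r from the principal point sees the ray r / f radians off the axis. A picture is of the moment at which its call begins: read the wrist's pose just before it. camera_model takes no time and is no camera call; for the wrist camera it gives the pose at the moment of the call.
- env.sign_off(): hands the job in, once; it reports no verdict.
Trained networks look in the newest picture that a camera, given by its name, has taken for a name from the list of things; names that differ only in an ending like _2 or _b are one class to them, and where a whole thing is asked for, a point or a joint stands for the part that bears it (a point fixed in the world has none). Each returns a list of dicts, best first, with "p" (0 to 1); they miss things now and then, are a little off and sometimes report something else, mostly with a low value. They report only what shows in the picture. A call takes as long as a camera call.
- regions_of(camera, thing): "pixels" (384x512 bool, what is visible of it) and "pixel" ([column, row] in pixels, amid what is visible of it).
The state is a dict: "time_s": time; "qpos": joint angles; "joint_velocities": joint speeds; "effort": joint torques, N m; "tool_pos": TCP position; "tool_rot": TCP orientation; "force": force on the tool from outside, world axes, zero at the start; "wrist_torque": the same for the moment, N m; "grip_width": finger opening in m.
Only numpy, scipy, OpenCV 4.12 (cv2) and the standard library are available. Lean on these libraries where they do the work, as an engineer would, in place of code of your own. Each camera call takes 0.05 s, during which the arm holds its last target. There are 200 camera calls.

## Working session

There is one attempt and no reset: what is moved stays moved. The work goes in short steps, Python scripts to look and compute and a tool call to move; the robot and the scene stay as the last step left them, time stands still between calls to the robot, and variables do not carry over. Pictures are saved under pics/ and viewed, about 8 in all and at most 12, crops included, and the job is handed in when it is done.

Besides the shell and the picture viewer there is one more tool, called after ">>>" as name(argument=value, ...) on one line, values as JSON. step_arm: Moves the arm, as the interface text tells. Its arguments: {"type":"object","properties":{"deltas":{"type":"array"},"newtons":{"type":"number"}},"required":["deltas"]}

```bash
mkdir -p pics
cat > h.py <<'E'
import numpy as np, cv2
from scipy.spatial.transform import Rotation as R
from cell import monitor, read_camera, camera_model, env, regions_of
def rot(a):
    a=np.array(a,float)
    if a.shape==(3,3): return a
    return R.from_euler('xyz',a,degrees=True).as_matrix()
def cloud(name,d):
    m=camera_model(name); v,u=np.mgrid[:384,:512]
    P=np.stack([(u-m['cx'])/m['fx']*d,(v-m['cy'])/m['fy']*d,d],-1)
    return P@rot(m['attitude']).T+np.array(m['xyz'])
E
cat > a.py <<'E'
from h import *
print(monitor.get_obs()); 
ims=[]
for c in ('top','side'):
    im,d=read_camera(c); print(camera_model(c)); np.savez(c+'.npz',im=im,d=d)
    cv2.imwrite(f'pics/{c}0.png',im[:,:,::-1]); P=cloud(c,d)
    for t in ['dispenser','plunger_top','pod_1','round_mat','square_mat','tin','spice_jar','mug','glass','small_box','opener']:
        for r in regions_of(c,t)[:2]:
            q=P[r['pixels']&(d>0)]
            if len(q): print(c,t,round(r['p'],2),r['pixel'],len(q),np.median(q,0).round(3),np.percentile(q,2,0).round(3),np.percentile(q,98,0).round(3))
E
python3 a.py
```

```text
{'time_s': 0.0, 'qpos': array([-65.99944004,  18.43868708,  -4.01615982,  83.17645982,
         1.29502189,  78.54093259,  -3.26097801]), 'joint_velocities': array([-0.09060444, -0.07529647, -0.00373668, -0.14639109,  0.08054741,
       -0.01262933, -0.06149897]), 'effort': array([ 1.85775007e-04, -4.91292751e+01, -4.03902456e-01, -3.12518835e+01,
       -6.39309967e-02,  4.43001674e-02,  2.03352815e-04]), 'tool_pos': array([0.25581617, 0.5969651 , 0.24045215]), 'tool_rot': array([-177.06463891,   89.88902531, -110.25579212]), 'force': array([-0.52316806,  0.18980221,  0.38761223]), 'wrist_torque': array([-0.03969079,  0.02064178,  0.00904946]), 'grip_width': 0.08678592812218491}
{'fx': 387.6098973647518, 'fy': 387.6098973647518, 'cx': 263.42183255807913, 'cy': 192.92097356411207, 'xyz': array([0.18157382, 0.17979637, 1.33189077]), 'attitude': array([-162.63463035,   -0.51273099, -112.31312955])}
top dispenser 0.7 [288.7, 196.6] 1343 [ 0.501 -0.05   0.057] [ 0.419 -0.112  0.004] [ 0.61  -0.007  0.113]
top dispenser 0.41 [377.4, 172.3] 259 [ 0.475 -0.383  0.051] [ 0.465 -0.427  0.001]
[... 1901 characters left out ...]
ide spice_jar 0.95 [241.8, 190.8] 393 [0.567 0.089 0.06 ] [0.559 0.077 0.003] [0.599 0.117 0.1  ]
side mug 0.59 [187.6, 159.5] 823 [0.573 0.345 0.086] [0.548 0.295 0.006] [0.659 0.403 0.132]
side glass 0.62 [378.0, 241.8] 915 [ 0.566 -0.387  0.061] [ 0.551 -0.419  0.007] [ 0.626 -0.354  0.093]
side glass 0.42 [364.7, 271.9] 677 [ 0.464 -0.389  0.037] [ 0.46  -0.427 -0.001] [ 0.547 -0.35   0.056]
side small_box 0.93 [362.8, 271.9] 654 [ 0.463 -0.389  0.039] [ 0.46  -0.426  0.   ] [ 0.491 -0.35   0.056]
side opener 0.8 [145.2, 197.9] 172 [0.392 0.396 0.012] [ 0.332  0.355 -0.01 ] [0.455 0.442 0.021]
side opener 0.48 [188.6, 160.1] 739 [0.568 0.346 0.082] [0.548 0.304 0.004] [0.624 0.403 0.131]
```

```bash
cat > b.py <<'E'
from h import *
o=monitor.get_obs(); print(rot(o['tool_rot']).round(3))
cr=[]
for c,(u0,v0,w,h) in {'top':(220,140,140,120),'side':(180,150,160,130)}.items():
    z=np.load(c+'.npz'); im,d=z['im'],z['d']; P=cloud(c,d); ok=d>0
    near=ok&(P[...,0]>.37)&(P[...,0]<.66)&(P[...,1]>-.125)&(P[...,1]<.04)
    q=P[near&(P[...,2]>.104)&(P[...,2]<.12)]
    (cx,cy),rr=cv2.minEnclosingCircle(q[:,:2].astype(np.float32)); print(c,'plunger',q.mean(0).round(4),cx,cy,rr,len(q))
    for lo,hi in ((.068,.084),(.054,.065)):
        k=q=P[near&(P[...,2]>lo)&(P[...,2]<hi)]; 
        if len(k)>5: print(lo,cv2.minAreaRect(k[:,:2].astype(np.float32)),k.mean(0).round(3),len(k))
    for t in ('round_mat','square_mat'):
        from scipy.ndimage import binary_erosion
        m=regions_of(c,t)if 0 else None
    cr.append(cv2.resize(im[v0:v0+h,u0:u0+w,::-1],(w*4,h*4),interpolation=cv2.INTER_CUBIC))
W=max(a.shape[1] for a in cr)
for i,a in enumerate(cr): cv2.imwrite(f'pics/crop{i}.png',a)
E
python3 b.py
```

```text
[[ 0.    -0.919  0.394]
 [-0.     0.394  0.919]
 [-1.    -0.     0.   ]]
top plunger [ 0.559  -0.0445  0.1118] 0.5593752861022949 -0.04528527706861496 0.01949363574385643 99
0.068 ((0.5360561013221741, -0.0510680191218853), (0.11837702244520187, 0.061341192573308945), 13.083905220031738) [ 0.509 -0.057  0.076] 318
0.054 ((0.5485845804214478, -0.047702956944704056), (0.1410762071609497, 0.062071047723293304), 13.25015640258789) [ 0.579 -0.034  0.061] 236
side plunger [ 0.5527 -0.0459  0.1105] 0.5550051927566528 -0.04357926547527313 0.020377997308969498 78
0.068 ((0.5136811137199402, -0.05443727597594261), (0.08367856591939926, 0.06070517376065254), 12.632299423217773) [ 0.506 -0.056  0.074] 265
0.054 ((0.5451084971427917, -0.04747895896434784), (0.14446808397769928, 0.060758303850889206), 12.782302856445312) [ 0.551 -0.052  0.06 ] 212
```

View pics/crop0.png

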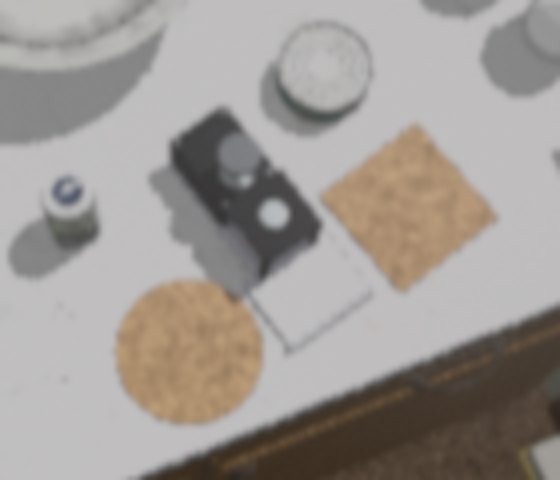

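View pics/crop1.png

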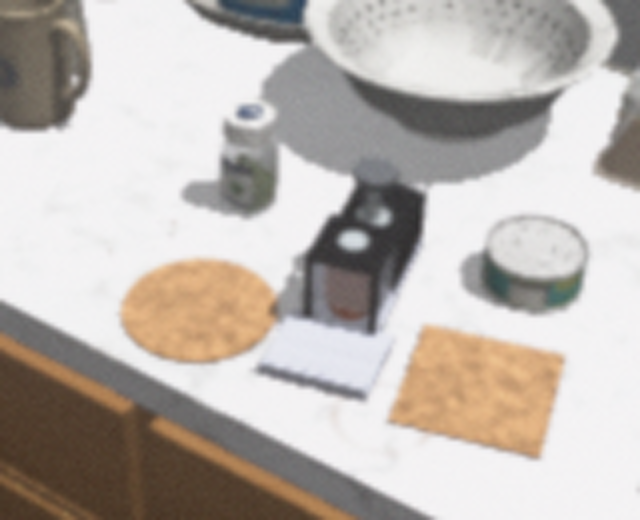

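View pics/top0.png

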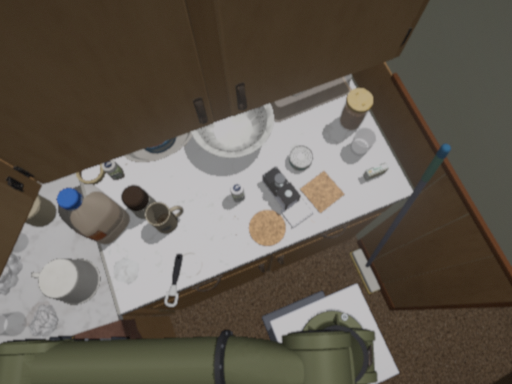

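The top crop shows the round mat at the dispenser's left, at (190,350) in the crop or about (267,228) in the full frame. The plunger head is at (240,155) in the crop, the apron at about (310,290), and the square mat is to the right. The side crop shows the pods in the clear magazine and an empty apron. A colander and a jar stand behind.

```bash
cat > c.py <<'E'
from h import *
read_camera('top');
for c in ('top','side'):
    im,d=read_camera(c); P=cloud(c,d); ok=d>0
    r=regions_of(c,'round_mat')[0]['pixels']
    cs,_=cv2.findContours(r.astype(np.uint8),0,1); k=max(cs,key=len)[:,0]
    m=camera_model(c); ray=np.c_[(k[:,0]-m['cx'])/m['fx'],(k[:,1]-m['cy'])/m['fy'],np.ones(len(k))]@rot(m['attitude']).T
    o=np.array(m['xyz']); q=(o+ray*((.004-o[2])/ray[:,2])[:,None])[:,:2]
    print(c,'mat ell',cv2.fitEllipse(q.astype(np.float32)))
    for x0,x1,y0,y1 in ((.47,.65,-.2,.1),(.6,.7,-.15,.1),(.35,.5,-.25,.2),(.25,.55,.1,.6)):
        s=ok&(P[...,0]>x0)&(P[...,0]<x1)&(P[...,1]>y0)&(P[...,1]<y1)&(P[...,2]<.3)
        print((x0,x1,y0,y1),np.sort(P[s][:,2])[-5:].round(3), P[s][np.argmax(P[s][:,2])].round(3))
    D=np.array([.5073,-.0565]);a=np.radians(13);X=np.array([np.cos(a),np.sin(a)]);Y=np.array([-X[1],X[0]])
    xd=(P[...,:2]-D)@X; yd=(P[...,:2]-D)@Y
    s=ok&(P[...,2]>.0065)&(P[...,2]<.03)&(xd<-.04)&(xd>-.11)&(abs(yd)<.05)
    print('apron xd,yd',np.percentile(xd[s],[1,99]).round(3),np.percentile(yd[s],[1,99]).round(3),'z',np.percentile(P[s][:,2],[5,50,95]).round(4))
E
python3 c.py
```

```text
top mat ell ((0.44190654158592224, 0.04616822302341461), (0.12751713395118713, 0.12885691225528717), 38.29290771484375)
(0.47, 0.65, -0.2, 0.1) [0.117 0.117 0.117 0.117 0.119] [ 0.55  -0.032  0.119]
(0.6, 0.7, -0.15, 0.1) [0.112 0.112 0.113 0.113 0.114] [ 0.692 -0.003  0.114]
(0.35, 0.5, -0.25, 0.2) [0.08  0.08  0.081 0.081 0.081] [ 0.5   -0.056  0.081]
(0.25, 0.55, 0.1, 0.6) [0.025 0.026 0.292 0.296 0.3  ] [0.262 0.513 0.3  ]
apron xd,yd [-0.094 -0.041] [-0.046  0.043] z [0.0073 0.0102 0.0154]
side mat ell ((0.43637916445732117, 0.048292405903339386), (0.125936359167099, 0.12972784042358398), 118.14624786376953)
(0.47, 0.65, -0.2, 0.1) [0.113 0.113 0.113 0.113 0.114] [ 0.545 -0.046  0.114]
(0.6, 0.7, -0.15, 0.1) [0.108 0.109 0.109 0.109 0.109] [ 0.683 -0.007  0.109]
(0.35, 0.5, -0.25, 0.2) [0.077 0.077 0.077 0.078 0.078] [ 0.492 -0.062  0.078]
(0.25, 0.55, 0.1, 0.6) [0.121 0.124 0.125 0.128 0.129] [0.55  0.368 0.129]
apron xd,yd [-0.098 -0.041] [-0.043  0.044] z [0.0068 0.0089 0.0139]
```

>>> step_arm(deltas=[[-1,0,-0.044,-0.039,-2.4],[-1,0,-0.088,-0.078,-4.7],[-1,0,-0.133,-0.118,-7],[-1,0.005,-0.177,-0.157,-9.4],[-1,0.01,-0.221,-0.196,-11.7],[-1,0.015,-0.265,-0.235,-14],[-1,0.02,-0.309,-0.275,-16.4],[-1,0.02,-0.353,-0.314,-18.7],[-1,0.02,-0.398,-0.353,-21],[-1,0.02,-0.442,-0.392,-23.4],[-1,0.02,-0.486,-0.432,-25.7],[-1,0.02,-0.5295,-0.4715,-28.2]])

```text
time_s: 2.95
tool_pos: [0.5578, -0.0461, 0.222]
tool_rot: [-75.8, 89.9, 19.4]
force: [0.9, 0.2, 0.1]
grip_width: 0.0005
```

>>> step_arm(deltas=[[-1,0.03,0,0,0],[-1,0.06,0,0,0],[-1,0.08,0,0,0],[-1,0.08,0,0,0]])

```text
time_s: 3.45
tool_pos: [0.5558, -0.0444, 0.1401]
tool_rot: [89.0, 89.8, -176.0]
force: [0.1, 0.3, 1.1]
grip_width: 0.0001
```

```bash
cat > d.py <<'E'
from h import *
o=monitor.get_obs(); print(o['tool_pos'],rot(o['tool_rot']).round(3).tolist(),o['force'])
im,d=read_camera('side'); a=im[130:270,180:340,::-1]
cv2.imwrite('pics/press.png',cv2.resize(a,None,fx=4,fy=4,interpolation=cv2.INTER_CUBIC))
E
python3 d.py
```

```text
[ 0.55582431 -0.04437131  0.14012289] [[-0.003, -0.996, -0.087], [-0.0, -0.087, 0.996], [-1.0, 0.003, 0.0]] [0.12944957 0.34294625 1.08083208]
```

View pics/press.png

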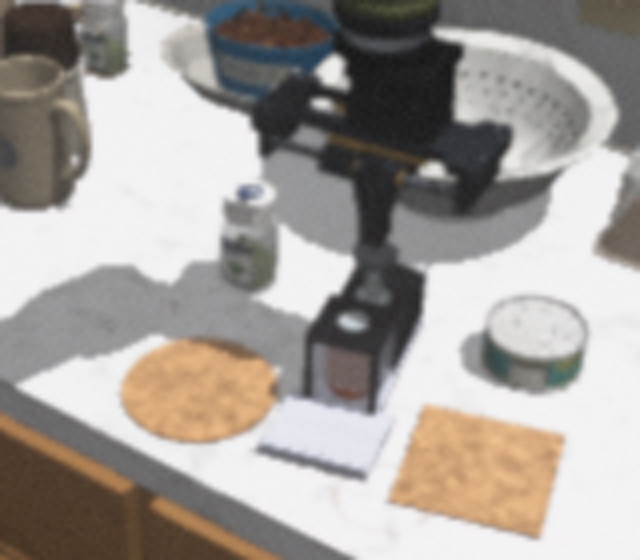

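The shut fingers stand centred over the plunger head at (378,245), and the view is clear.

>>> step_arm(deltas=[[-1,0.007,0,0,0],[-1,0.011,0,0,0],[-1,0.015,0,0,0],[-1,0.019,0,0,0],[-1,0.023,0,0,0],[-1,0.027,0,0,0],[-1,0.031,0,0,0],[-1,0.035,0,0,0],[-1,0.038,0,0,0],[-1,0.04,0,0,0],[-1,0.041,0,0,0],[-1,0.041,0,0,0]])

```text
time_s: 5.0
tool_pos: [0.5575, -0.0444, 0.1019]
tool_rot: [-62.5, 89.9, 32.5]
force: [-3.1, -0.0, 7.7]
grip_width: 0.0006
```

>>> step_arm(deltas=[[-1,0.002,0,0,0],[-1,0.004,0,0,0],[-1,0.005,0,0,0],[-1,0.005,0,0,0]])

```text
time_s: 5.5
tool_pos: [0.5578, -0.0444, 0.1002]
tool_rot: [-36.8, 89.9, 58.2]
force: [-11.2, 2.3, 29.0]
grip_width: 0.0004
```

>>> step_arm(deltas=[[-1,-0.005,0,0,0],[-1,-0.01,0,0,0],[-1,-0.015,0,0,0],[-1,-0.02,0,0,0],[-1,-0.025,0,0,0],[-1,-0.03,0,0,0],[-1,-0.036,0,0,0],[-1,-0.045,0,0,0],[-1,-0.06,0,0,0],[-1,-0.08,0,0,0],[-1,-0.08,0,0,0]])

```text
time_s: 6.88
tool_pos: [0.5583, -0.0446, 0.1775]
tool_rot: [-90.5, 89.8, 4.5]
force: [-0.7, 0.7, 0.5]
grip_width: 0.0006
```

```bash
cat > e.py <<'E'
from h import *
import sys
o=monitor.get_obs(); print(o['tool_pos'].round(4),rot(o['tool_rot']).round(3).tolist(),o['force'].round(1),o['time_s'])
D=np.array([.5073,-.0565]);a=np.radians(13);X=np.array([np.cos(a),np.sin(a)]);Y=np.array([-X[1],X[0]])
out=[]
for c,(u,v) in {'side':(180,150),'top':(220,140)}.items():
    im,d=read_camera(c); P=cloud(c,d)
    out.append(cv2.resize(im[v:v+130,u:u+140,::-1],(400,371),interpolation=cv2.INTER_CUBIC))
    for r in regions_of(c,'pod_1')[:4]:
        q=P[r['pixels']&(d>0)]
        if len(q)==0: continue
        t=np.median(q,0); (cc,rr)=cv2.minEnclosingCircle(q[:,:2].astype(np.float32))
        print(c,round(r['p'],2),len(q),'med',t.round(3),'circ',np.round(cc,3),round(rr,3),'disp',((cc-D)@X).round(3),((cc-D)@Y).round(3))
    s=(d>0)&(P[...,2]>.085)&(P[...,2]<.125)&(np.hypot(P[...,0]-.557,P[...,1]+.045)<.025)
    if s.sum(): print(c,'plunger z',np.percentile(P[s][:,2],[10,50,90]).round(4))
cv2.imwrite(f'pics/{sys.argv[1]}.png',np.hstack(out))
E
python3 e.py eject
```

```text
[ 0.5583 -0.0446  0.1775] [[0.004, -0.996, -0.087], [0.0, -0.087, 0.996], [-1.0, -0.004, -0.0]] [-0.7  0.7  0.5] 6.875
side plunger z [0.1007 0.1108 0.1125]
top 0.57 29 med [ 0.549 -0.043  0.113] circ [ 0.536 -0.036] 0.026 disp 0.033 0.014
top plunger z [0.1073 0.1123 0.115 ]
```

View pics/eject.png

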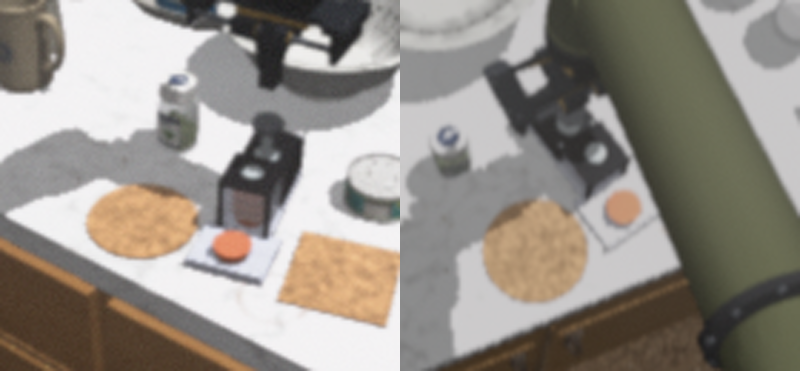

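The side view at (232,246) and the top view at (624,208) both show a single pod out on the apron. The plunger is back up at z 0.111.

```bash
cat > pod.py <<'E'
from h import *
D=np.array([.5073,-.0565]);a=np.radians(13);X=np.array([np.cos(a),np.sin(a)]);Y=np.array([-X[1],X[0]])
def pod(c,z,lo=(-.1,-.06),hi=(-.025,.17)):
    im,d=read_camera(c); P=cloud(c,d)
    hsv=cv2.cvtColor(im,cv2.COLOR_RGB2HSV); f=P[...,:2]-D; xd,yd=f@X,f@Y
    m=(d>0)&(xd>lo[0])&(xd<hi[0])&(yd>lo[1])&(yd<hi[1])&(P[...,2]>z-.007)&(P[...,2]<z+.006)&(hsv[...,1]>110)&(hsv[...,0]<14)
    n,l,s,cen=cv2.connectedComponentsWithStats(m.astype(np.uint8))
    for i in range(1,n):
        if s[i,4]<15: continue
        k=np.argwhere(l==i)[:,::-1]; M=camera_model(c)
        ray=np.c_[(k[:,0]-M['cx'])/M['fx'],(k[:,1]-M['cy'])/M['fy'],np.ones(len(k))]@rot(M['attitude']).T
        o=np.array(M['xyz']); q=(o+ray*((z-o[2])/ray[:,2])[:,None])[:,:2]
        cc=(q.min(0)+q.max(0))/2; zz=P[l==i][:,2]
        A=np.c_[P[l==i][:,:2],np.ones(len(k))]; pl=np.linalg.lstsq(A,zz,rcond=None)[0]
        print(c,s[i,4],'world',q.mean(0).round(4),cc.round(4),'ext',np.ptp(q,axis=0).round(3),'disp',((q.mean(0)-D)@X).round(4),((q.mean(0)-D)@Y).round(4),'z',np.median(zz).round(4),'tilt',np.degrees(np.hypot(*pl[:2])).round(1))
if __name__=='__main__':
    import sys
    for c in ('side','top'): pod(c,float(sys.argv[1]))
E
python3 pod.py 0.022
```

```text
side 95 world [ 0.4416 -0.0722] [ 0.4418 -0.0721] ext [0.043 0.038] disp -0.0676 -0.0005 z 0.0222 tilt 0.9
```

>>> step_arm(deltas=[[-1,0,0.03,-0.018,0],[-1,0,0.07,-0.042,0],[-1,0,0.105,-0.06,0],[-1,0.02,0.117,-0.0695,0],[-1,0.06,0.117,-0.0695,0],[-1,0.1,0.117,-0.0695,0],[-1,0.125,0.117,-0.0695,0],[-1,0.125,0.117,-0.0695,0]])

```text
time_s: 8.18
tool_pos: [0.4444, -0.1237, 0.0487]
tool_rot: [87.0, 89.7, -178.0]
force: [-0.2, -0.9, -0.2]
grip_width: 0.0006
```

```bash
sed -i 's/for c,(u,v) in .*/for c,(u,v) in {"side":(180,150)}.items():/; s/(400,371)/(560,520)/' e.py; python3 e.py pre; python3 pod.py .022
```

```text
[ 0.4444 -0.1237  0.0487] [[-0.005, -0.996, -0.087], [-0.0, -0.087, 0.996], [-1.0, 0.005, 0.0]] [-0.2 -0.9 -0.2] 8.175
side 0.44 114 med [ 0.438 -0.072  0.022] circ [ 0.442 -0.071] 0.022 disp -0.066 0.001
side 87 world [ 0.4406 -0.0731] [ 0.4409 -0.0721] ext [0.041 0.038] disp -0.0687 -0.0012 z 0.0223 tilt 3.0
```

View pics/pre.png

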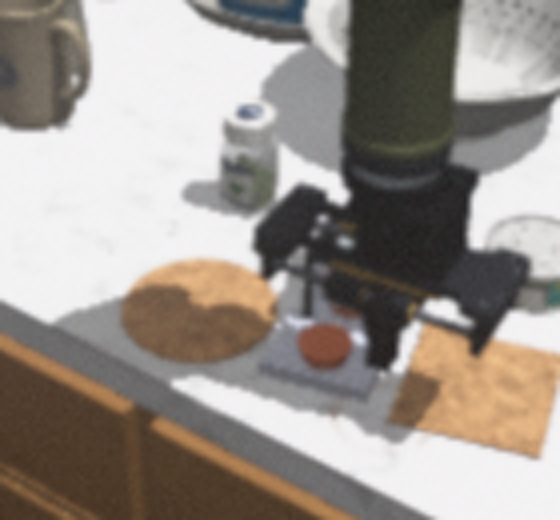

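The tip is beside the pod, which lies at (325,345), on its square-mat side. The gripper body clears the magazine.

>>> step_arm(deltas=[[-1,0.008,-0.001,0,0],[-1,0.0155,-0.002,0,0],[-1,0.0155,-0.002,0.004,0],[-1,0.0155,-0.002,0.01,0],[-1,0.0155,-0.002,0.016,0],[-1,0.0155,-0.002,0.022,0],[-1,0.0155,-0.002,0.028,0],[-1,0.0155,-0.002,0.034,0],[-1,0.0155,-0.002,0.04,0],[-1,0.0155,-0.002,0.046,0],[-1,0.0155,-0.002,0.052,0],[-1,0.0155,-0.002,0.052,0]])

```text
time_s: 9.88
tool_pos: [0.444, -0.0713, 0.035]
tool_rot: [-4.4, 90.0, 90.7]
force: [-0.2, -0.3, -0.0]
grip_width: 0.0004
```

```bash
python3 e.py mid; python3 pod.py .022
```

```text
[ 0.444  -0.0713  0.035 ] [[-0.0, -0.996, -0.088], [0.0, -0.088, 0.996], [-1.0, -0.0, 0.0]] [-0.2 -0.3 -0. ] 9.875
side 0.58 1077 med [ 0.483 -0.189  0.004] circ [ 0.488 -0.188] 0.079 disp -0.049 -0.124
side 88 world [ 0.4362 -0.0392] [ 0.4375 -0.0398] ext [0.04  0.042] disp -0.0654 0.0329 z 0.0223 tilt 2.3
top 20 world [ 0.4524 -0.0392] [ 0.452 -0.039] ext [0.012 0.02 ] disp -0.0496 0.0292 z 0.0236 tilt 7.4
```

View pics/mid.png

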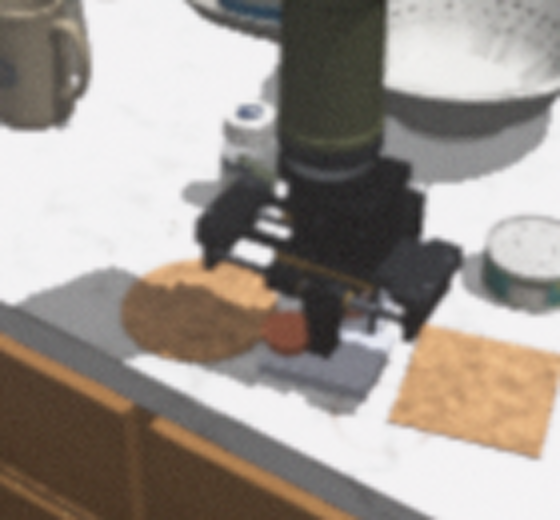

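The pod slides along at (285,332) and now bridges the apron's left edge. The tip is behind it at (322,340).

>>> step_arm(deltas=[[-1,0.001,0,0.006,0],[-1,0.002,0,0.012,0],[-1,0.0025,0,0.018,0],[-1,0.0025,0,0.024,0],[-1,0.0025,0,0.03,0],[-1,0.0025,0,0.036,0],[-1,0.0025,0,0.042,0],[-1,0.0025,0,0.048,0],[-1,0.0025,0,0.054,0],[-1,0.0025,0,0.06,0],[-1,0.0025,0,0.066,0],[-1,0.0025,0,0.066,0]])

```text
time_s: 11.58
tool_pos: [0.4382, -0.0056, 0.0326]
tool_rot: [-23.0, 90.0, 72.1]
force: [-0.9, -0.7, 0.9]
grip_width: 0.0005
```

```bash
python3 e.py mid2; python3 pod.py .018
```

```text
[ 0.4382 -0.0056  0.0326] [[0.0, -0.996, -0.088], [0.0, -0.088, 0.996], [-1.0, -0.0, 0.0]] [-0.9 -0.7  0.9] 11.575
side 0.42 97 med [0.429 0.028 0.018] circ [0.435 0.027] 0.022 disp -0.051 0.097
side plunger z [0.1017 0.1105 0.1127]
side 86 world [0.4321 0.0287] [0.4335 0.028 ] ext [0.043 0.042] disp -0.0541 0.0999 z 0.0184 tilt 2.0
top 32 world [0.4479 0.0296] [0.4482 0.0301] ext [0.018 0.025] disp -0.0385 0.0972 z 0.0188 tilt 4.4
```

View pics/mid2.png

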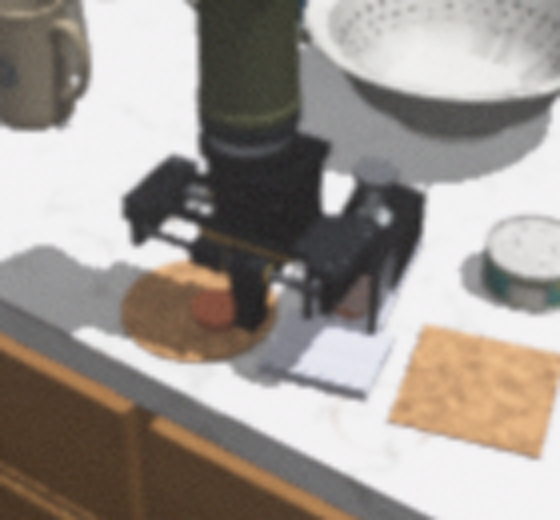

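The pod is flat on the mat at (213,310), its top at z 0.018 and 20 mm off the mat centre. I'll give it a small extra push, then back off.

>>> step_arm(deltas=[[-1,0,0,0.005,0],[-1,0,0,0.01,0],[-1,0,0,0.01,0],[-1,0,0,0.004,0],[-1,0,0,-0.004,0],[-1,-0.01,0,-0.006,0],[-1,-0.05,0,-0.006,0],[-1,-0.1,0,-0.006,0],[-1,-0.15,0,-0.006,0],[-1,-0.15,0,-0.006,0]])

```text
time_s: 13.02
tool_pos: [0.4417, -0.0123, 0.1873]
tool_rot: [-81.0, 89.5, 14.0]
force: [1.2, 0.7, -1.4]
grip_width: 0.0005
```

```bash
python3 e.py end; python3 pod.py .018
```

```text
[ 0.4417 -0.0123  0.1873] [[0.009, -0.996, -0.087], [0.002, -0.087, 0.996], [-1.0, -0.009, 0.001]] [ 1.2  0.7 -1.4] 13.025
side 0.42 118 med [0.43  0.035 0.018] circ [0.443 0.043] 0.033 disp -0.04 0.112
side plunger z [0.1022 0.1103 0.1123]
side 101 world [0.4329 0.0366] [0.4328 0.0365] ext [0.045 0.042] disp -0.0515 0.1075 z 0.0183 tilt 1.2
top 69 world [0.4313 0.034 ] [0.4312 0.0357] ext [0.027 0.041] disp -0.0536 0.1053 z 0.0194 tilt 3.0
```

View pics/end.png

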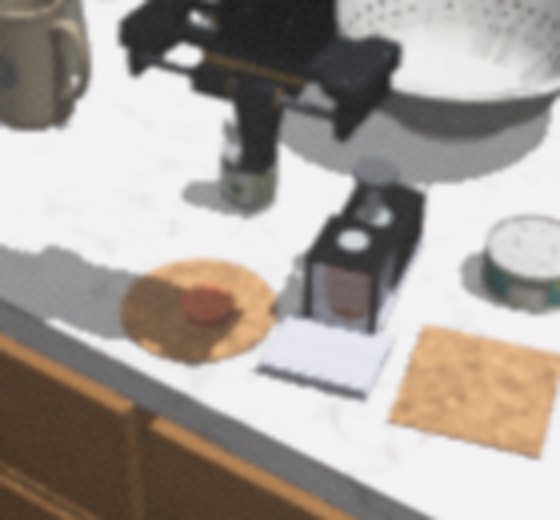

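The pod lies flat near the middle of the round mat at (208,305), about 12 mm off centre. The plunger is up, the remaining pods are in the magazine and the gripper is clear. I'm handing in.

```bash
python3 -c "from cell import env; print(env.sign_off())"
```

```text
the job is handed in; nothing more can be done
None
```

The pod is on the round mat and the job is handed in; sign-off gives no verdict, so the result rests on my own checks.

I pressed the plunger once to its stop (29 N) and let it fully back up. One pod came out onto the apron, and I pushed it sideways onto the mat with the shut fingertips in two strokes and a small nudge. I then backed the arm off.

Last checks, about 13 s into the run:
- **Pod:** it sits at about (0.433, 0.036), roughly 12 mm from the mat centre (limit 45 mm). Its top is at z 0.018, which fits lying flat; tilt read 1.2° from the side camera and 3.0° from the top one.
- **Plunger:** its head is at z 0.110, so it is up.
- **Other pods:** they show in the magazine in the last picture, but I did not measure their positions.
- **Bystanders:** those in the last side crop looked unmoved. I did not re-measure any of them, and the ones outside the crop were not re-checked.

**Disagreements:** while the gripper partly hid the pod, the top camera put it up to 15 mm off the side camera in x. With the arm raised they agreed to about 3 mm. The detector's own circle fit for the pod in the last picture was oversized (33 mm radius instead of 22), so I relied on the colour and depth measurement instead.

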